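# Press a label holder home behind a shelf lip and keep it there

### The arm

A 6-joint arm with a two-finger parallel gripper is mounted at the origin on the work surface; the furniture and walls round the work are solid. World frame = base frame: x ahead of the robot, y to its left, z up, the work surface at z = 0. Lengths are in m, angles in degrees, forces in N, time in s.
With the tool pointing down it reaches from about 0.225 to 0.875 m from the base axis. Payload 3.4 kg.
Tool frame: the origin (TCP) lies midway between the tips of the shut fingers; the grasp point (between the pads) lies 19 mm behind it; x points along the fingers, y is the direction in which the jaws open and shut, and the axes are right-handed (so a half turn about x gives the same grasp; the last joint's range is limited). The gripper opens to 85 mm and grips with 20 to 120 N. Pads are 22 mm wide; open, the fingers measure 114 mm over their backs; the gripper's body (76 mm by 85 mm) begins 54 mm behind the grasp point. The pads swing forward as they close: fully open they stand 13 mm farther back than shut.
Start: joints at [-78.209, 15.808, 86.224, -0, 77.962, -6.933], TCP at [0.185, -0.545, 0.231] pointing down, gripper open.
Joint ranges: [-165.64, 165.64], [-43.16, 119.46], [12.63, 154.43], [-67.54, 247.53], [6.08, 155.33], [-154.97, 154.97]. Speed limits (degrees/s): [147.25, 147.25, 180, 180, 180, 180].

### API

Orientations are given as a 3x3 rotation matrix whose columns are the frame's x, y, z axes.
In Python, from station import sensors, vision, order gives the robot as it stands.
- The arm moves only by the tool drive_tool, never from a script. Its argument "increments" is a list of rows, each a list of 5 numbers: the finger opening in mm, from 0 to 85.4, then the shift along the tool's x, y, z in mm, then the turn about the tool's x in degrees. A call has 1 to 20 rows; each row shifts and turns the commanded pose from where the row before left it, along the tool's axes as they then stand; what a row does not reach is not made up. A row lasts 1/8 s, in which the tool goes at most 62.5 mm and 10.7 degrees, less where a joint would pass 70% of its speed; a pose out of reach is approached as far as the arm can. A call with a gripper value outside its range is refused whole. The fingers move at their own pace and stop on an object; the grip force is fixed at half the most. Time passes only in rows, so rows that do not move let the fingers close. It gives the time, the measured TCP pose, the force and the opening at its end, in the units of the state.
- sensors.observe(): the state, without advancing time (a new reading comes with each control period).
- vision.snapshot(name): name is "scene" or "side" or "wrist"; returns a dict with "frame" (420x560x3 uint8, red, green, blue), "mtx" (3x3 intrinsics, pixels), "extrinsics" (4x4, takes a point from camera to world coordinates); the wrist camera has in their place "T_tool_cam" (4x4, takes a point from camera to tool coordinates, whose origin is the TCP and whose axes are the tool frame's). Camera axes: x right, y down, z forward; pixel columns grow to the right and rows downward; lengths in m; the calibration is good to about 2 mm. A picture is of the moment at which its call begins: read the wrist's pose just before it. There is no depth.
- order.job_done(): hands the job in, once; it reports no verdict.
Trained networks look in a picture, given as the dict that the camera call returned (one of the last four; its "shot" number tells which), for a name from the list of things; names that differ only in an ending like _2 or _b are one class to them, and where a whole thing is asked for, a point or a joint stands for the part that bears it (a point fixed in the world has none). Each returns a list of dicts, best first, with "confidence" (0 to 1); they miss things now and then, are a little off and sometimes report something else, mostly with a low value. They report only what shows in the picture. A call takes as long as a camera call. They do not tell look-alikes from the thing itself.
- vision.search_frame(picture, query): "at" ([x, y, z] in m, in world coordinates, good to about 4 mm: the middle of the surface that is visible of it).
- vision.regions_of(picture, query): "mask" (420x560 bool, what is visible of it).
- vision.pinpoint(picture, query): "at" ([x, y, z] in m, in world coordinates, good to about 4 mm: a listed point, or the origin of a listed thing).
The state is a dict: "time_s": time; "joint_pos": joint angles; "qd": joint speeds; "joint_efforts": joint torques, N m; "ee_pos": TCP position; "ee_rot": TCP orientation; "contact_force": force on the tool from outside, world axes, zero at the start; "moment": the same for the moment, N m; "gripper_width": finger opening in m.
Only numpy, scipy, OpenCV 4.12 (cv2) and the standard library are available. Lean on these libraries where they do the work, as an engineer would, in place of code of your own. Each camera call takes 0.05 s, during which the arm holds its last target.

### The job

Take the loose yellow label holder out of its wooden stand and slide its tongue down behind the front lip of the shelf that has no label holder yet, card facing outward (away from the shelf). A sprung orange foot in the slot pushes back: feel for it, then press the holder firmly but without ramming until its shoulders sit fully home on the dark cheeks, and finish while still holding it pressed there with the gripper. Do not knock over or push about the glue bottle, tape measure or marker.

Things in the scene. Friction and masses are not known exactly. Their poses are not given: they have to be found in the camera images.
- label_holder: Loose yellow label holder, 0.1 kg, upright in the stand. Origin: centre of its underside; z up, y along its width, -x is the side with white card and green square. Tongue 70 wide (y) x 8 thick, z 0 to 40 mm (lowest 6 mm tapered to 64 x 4.5); card body 90 x 8, z 40 to 76, its overhang forms two shoulders at z = 40; ribbed grip tab 44 x 10 thick, z 76 to 106: grip across the 10 mm.
- holder_tab (a point): Centre of the grip tab, 92 mm above the holder's origin; axes as the holder's.
- holder_front (a point): Point in the middle of the card face: at x = -4, z = 58 mm in the holder's frame; shows which side is the front.
- stand: Fixed wooden block 56 (x) x 110 (y) x 45 mm high, origin centre of its underside. A slot 10 x 73 mm, 30 mm deep, in its top holds the holder's tongue (slot floor 15 mm above the bench); holder and stand share the same axes at the start, up to small play.
- empty_shelf: Fixed low grey shelf carrying bolts, label slot empty; left or right of its twin. Origin on the bench below the slot's centre; z up, y along the slot, -x is the front (outward); the shelf lies at +x, to 112 mm, 120 wide. Holder fully home: shoulders on the cheeks, so holder origin at z = 35 mm in this frame, x and y near 0, axes parallel. For the slot see slot_mouth.
- slot_mouth (a point): Centre of the open-topped slot at the height of the cheek tops, 75 mm above the shelf's origin; axes as the shelf's. Slot 12 mm wide in x (between two-piece front lip and back wall), 75 mm long in y (between the dark cheeks). Cheeks and lip are 75 mm high, the lip's mouth flares outward up to 85 mm, the back wall is 84 mm high.
- clip_foot (a joint): Travel of the sprung orange foot down in the slot (m): 0 with the foot up (its top 45 mm above the shelf's origin, 30 mm below the cheek tops), growing as it is pressed; 0.010 when the holder is fully home; stop at 0.015. It pushes up with 4 N at 0 and about 8 N at 0.010, enough to lift a released holder.
- foot_top (a point): Centre of the orange foot's top face.
- filled_shelf: Fixed twin of the other shelf, with nuts on its board and a yellow label holder already fitted (it cannot be removed); its top is 141 mm above the bench. Origin and axes as for the other.
- frame_brace (a point): Fixed: middle of a dark slanted tube, 25 mm thick, of the frame standing along the left of the work; the tube lies in the upright plane y = 0.44 and rises from z = 0.05 at x = 0.13 to z = 0.46 at x = 0.94, where a second tube climbs back from it, up to z = 0.9 at x = 0.13. Keep the arm clear of both; an arm that starts left of them passes between them.
- glue_bottle: Loose upright bottle, white with blue cap, 43 mm across, 128 mm high; origin centre of its underside. Bystander.
- tape_measure: Loose black tape measure 37 x 80 x 69 mm; origin centre of its underside. Bystander.
- marker: Loose black and white marker pen, 132 mm long, 15 mm thick, lying; origin centre of its underside. Bystander.
Mind the look-alikes: they are no part of the job. There is more than one size of the label_holder; the job needs the middle-sized.

How it is judged (in metres and radians):
On the way, in this order (a step that is already met when the one before it is completed fails the run):
1. the holder has been lifted clear of the stand (height (world z) of label_holder above 0.055 m), for 0.1 s.
2. the tongue is behind the lip and has found the sprung foot (x of label_holder in the frame of empty_shelf between -0.004 and 0.004 m and y of label_holder in the frame of empty_shelf between -0.006 and 0.006 m and value of joint clip_foot above 0.001 m and z of label_holder in the frame of empty_shelf below 0.048 m), for 0.1 s.
At the end, for the whole second after the job is handed in: Holder in the empty slot: within 4 mm (x) and 6 mm (y) of its centre, upright to 0.08 rad, parallel to 0.12 rad, card outward; origin 32 to 37 mm above the shelf's; foot pressed over 8 mm; over 3 N between holder and shelf; at rest; fingers on the holder with over 2 N (x of label_holder in the frame of empty_shelf between -0.004 and 0.004 m and y of label_holder in the frame of empty_shelf between -0.006 and 0.006 m and z of label_holder in the frame of empty_shelf between 0.032 and 0.037 m and value of joint clip_foot above 0.008 m and angle between the z axis of label_holder and the z axis of empty_shelf, either way round below 0.08 rad and angle between the x axis of label_holder and the x axis of empty_shelf, either way round below 0.12 rad and x of holder_front in the frame of empty_shelf below 0 m and contact force between the fingers and label_holder above 2 N and contact force between label_holder and empty_shelf above 3 N and linear speed of label_holder below 0.02 m/s); the arm keeps its last pose, push and grip.
It fails at once if the holder is rammed into a shelf (over 60 N) (contact force between label_holder and empty_shelf above 60 N or contact force between label_holder and filled_shelf above 60 N).
It fails at once if glue bottle, tape measure or marker moved more than 30 mm, or the bottle tipped (distance of any of glue_bottle, tape_measure, marker from where it was at the start of the episode above 0.03 m or angle between glue_bottle's own z axis and vertical above 0.5 rad).
It also fails if it takes over 45 s, if anything falls off the work surface, if the arm or the gripper's body presses on something with over 40 N, if the wrist force passes 120 N, or if a joint passes its speed limit or range.

## Working session

There is one attempt and no reset: what is moved stays moved. The work goes in short steps, Python scripts to look and compute and a tool call to move; the robot and the scene stay as the last step left them, time stands still between calls to the robot, and variables do not carry over. Pictures are saved under pics/ and viewed, and the job is handed in when it is done.

Besides the shell and the picture viewer there is one more tool, called as name([rows], argument=value, ...), one row to a line, values as JSON. drive_tool: Moves the arm, as the interface text tells. Its arguments: {"type":"object","properties":{"increments":{"type":"array","items":{"type":"array","items":{"type":"number"}}}},"required":["increments"]}

```bash
ls; mkdir -p pics; cat > h.py <<'E'
import numpy as np, cv2
from station import sensors, vision, order
def snap(n, f):
    s=sensors.observe(); p=vision.snapshot(n); cv2.imwrite('pics/'+f+'.png',cv2.cvtColor(p['frame'],cv2.COLOR_RGB2BGR))
    if 'extrinsics' in p: E=np.array(p['extrinsics'])
    else:
        T=np.eye(4);T[:3,:3]=s['ee_rot'];T[:3,3]=s['ee_pos'];E=T@np.array(p['T_tool_cam'])
    return p,E,np.array(p['mtx'])
def proj(E,K,P):
    c=np.linalg.inv(E)@np.append(P,1); q=K@c[:3]; return q[:2]/q[2]
def onplane(E,K,px,z):
    d=E[:3,:3]@np.linalg.inv(K)@np.array([px[0],px[1],1.]); o=E[:3,3]; return o+d*(z-o[2])/d[2]
E
python3 - <<'E'
from h import *
np.set_printoptions(precision=4,suppress=True)
s=sensors.observe(); print({k:np.round(v,4).tolist() for k,v in s.items()})
for n in ['scene','side']:
    p,E,K=snap(n,n+'0'); print(n,E,K)
    for q in ['label_holder','holder_tab','holder_front','stand','empty_shelf','slot_mouth','foot_top','filled_shelf','glue_bottle','tape_measure','marker']:
        print(q,[(np.round(d['at'],3).tolist(),round(d['confidence'],2), proj(E,K,d['at']).round().tolist()) for d in vision.pinpoint(p,q)])
E
```

```text
pics
{'time_s': 0.0, 'joint_pos': [-78.2109, 15.848, 86.2969, -0.0004, 77.9645, -6.9332], 'qd': [-0.1143, 0.0236, 0.0261, -0.0835, -0.0506, -0.0335], 'joint_efforts': [-0.0006, -41.6781, -24.5806, -0.0001, 0.0108, 0.0], 'ee_pos': [0.1844, -0.544, 0.2304], 'ee_rot': [[-0.0004, 0.321, -0.9471], [0.0019, -0.9471, -0.321], [-1.0, -0.0019, -0.0002]], 'contact_force': [0.0944, 0.3638, 0.2629], 'moment': [-0.0217, 0.014, 0.0272], 'gripper_width': 0.0853}
scene [[ 0.4876 -0.4453  0.751  -0.3163]
 [-0.8731 -0.2524  0.4172 -0.3866]
 [ 0.0038 -0.8591 -0.5118  0.7581]
 [ 0.      0.      0.      1.    ]] [[417.4353   0.     274.925 ]
 [  0.     417.4353 209.3247]
 [  0.       0.       1.    ]]
label_holder [([0.302, -0.29, -0.005], 0.96, [375.0, 375.0]), ([0.735, -0.192, -0.003], 0.86, [387.0, 255.0]), ([0.4, -0.268, 0.016], 0.85, [380.0, 334.0]), ([0.556, -0.067, 0.044], 0.72, [327.0, 262.0])]
holder_tab [([0.402, -0.268, 0.108], 0.96, [385.0, 304.0]), ([0.736, -0.193, 0.131], 0.8, [395.0, 217.0]), ([0.302, -0.288, 0.066], 0.67, [378.0, 352.0])]
holder_front [([0.733, -0.195, 0.081], 0.87, [392.
[... 1159 characters left out ...]
3, 0.083], 0.81, [239.0, 195.0]), ([0.555, -0.064, 0.072], 0.58, [274.0, 218.0]), ([0.394, -0.272, 0.071], 0.51, [328.0, 200.0]), ([0.304, -0.288, 0.042], 0.5, [351.0, 208.0])]
stand [([0.403, -0.27, -0.001], 0.53, [325.0, 217.0])]
empty_shelf [([0.554, -0.068, -0.003], 0.7, [275.0, 236.0])]
slot_mouth [([0.554, -0.064, 0.074], 0.98, [275.0, 217.0])]
foot_top []
filled_shelf [([0.582, 0.131, -0.001], 0.67, [251.0, 263.0])]
glue_bottle [([0.625, -0.294, 0.001], 0.65, [271.0, 207.0]), ([0.398, -0.272, 0.11], 0.53, [328.0, 190.0]), ([0.403, -0.271, 0.015], 0.51, [325.0, 213.0])]
tape_measure [([0.388, 0.148, 0.002], 0.95, [310.0, 274.0])]
marker [([0.429, -0.029, -0.001], 0.59, [307.0, 245.0])]
```

View pics/scene0.png

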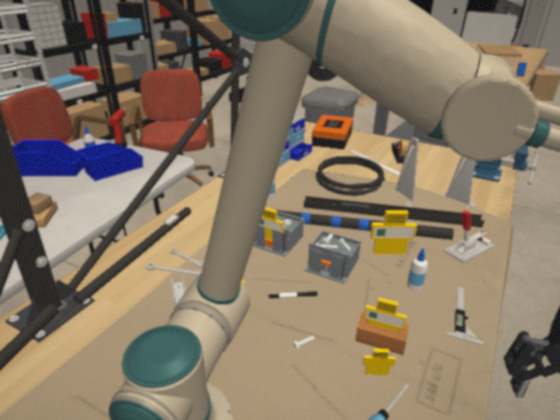

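View pics/side0.png

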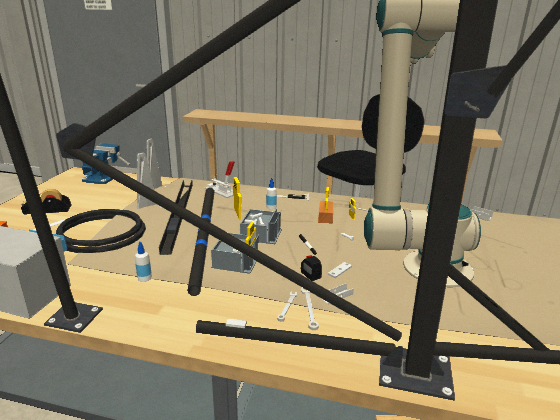

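```bash
python3 - <<'E'
import cv2
a=cv2.imread('pics/scene0.png'); cv2.imwrite('pics/crop0.png',cv2.resize(a[200:400,230:430],None,fx=3,fy=3,interpolation=cv2.INTER_CUBIC))
a=cv2.imread('pics/side0.png'); cv2.imwrite('pics/crop1.png',cv2.resize(a[150:300,210:390],None,fx=4,fy=4,interpolation=cv2.INTER_CUBIC))
E
```

```text
(no output)
```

View pics/crop0.png

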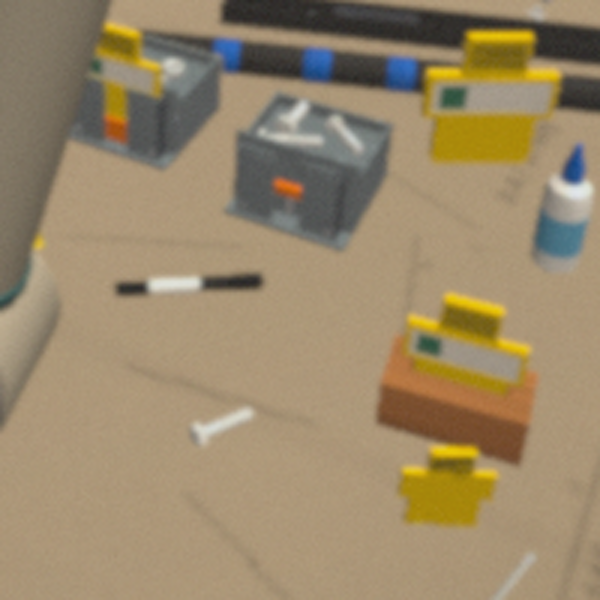

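View pics/crop1.png

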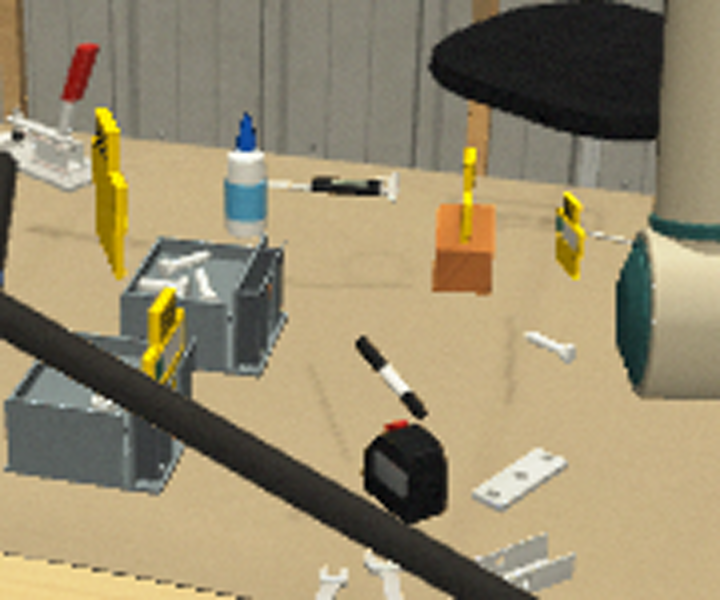

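The candidates are the holder in the stand (scene 385,318), a large one on the bench (393,232), a small one on the bench (378,362) and one already fitted in the filled shelf (272,225). The one in the wooden stand is the middle-sized one, and its card faces the scene camera. The empty shelf, with bolts on it, is at (333,258).

```bash
python3 - <<'E'
from h import *
np.set_printoptions(precision=4,suppress=True)
p,E,K=snap('wrist','w0'); print(np.array(p['T_tool_cam']),K)
E
```

```text
[[-0.0011 -0.3177  0.9482 -0.1416]
 [ 1.      0.0001  0.0012  0.0001]
 [-0.0004  0.9482  0.3177 -0.0818]
 [ 0.      0.      0.      1.    ]] [[299.9652   0.     280.4948]
 [  0.     299.9652 207.4879]
 [  0.       0.       1.    ]]
```

drive_tool([
  [85,0,-19,-29,0],
  [85,0,-19,-29,0],
  [85,0,-19,-29,0],
  [85,0,-19,-29,0],
  [85,-5,-19,-29,0],
  [85,-5,-19,-29,0],
  [85,-5,-19,-29,0],
  [85,-5,-19,-29,0],
  [85,-10,-19,-30,0],
  [85,-10,-17,-30,0],
  [85,0,0,0,0],
])

```text
time_s: 2.62
ee_pos: [0.4022, -0.2716, 0.2722]
ee_rot: [[0.002, 0.324, -0.946], [-0.001, -0.946, -0.324], [-1.0, 0.002, -0.002]]
contact_force: [-1.6, -0.6, -0.6]
gripper_width: 0.0846
```

```bash
python3 - <<'E'
from h import *
np.set_printoptions(precision=4,suppress=True)
p,E,K=snap('wrist','w1'); print(E,proj(E,K,[0.402,-.268,.108]))
for q in ['holder_tab','slot_mouth']:
    print(q,[(np.round(d['at'],3).tolist(),round(d['confidence'],2), proj(E,K,d['at']).round().tolist()) for d in vision.pinpoint(p,q)])
E
```

```text
[[ 0.3246 -0.8976 -0.2983  0.4793]
 [-0.9458 -0.3072 -0.105  -0.245 ]
 [ 0.0026  0.3162 -0.9487  0.4139]
 [ 0.      0.      0.      1.    ]] [276.5513 188.233 ]
holder_tab [([0.402, -0.271, 0.106], 0.71, [279.0, 189.0]), ([0.3, -0.293, 0.068], 0.65, [270.0, 259.0])]
slot_mouth [([0.395, -0.273, 0.071], 0.61, [279.0, 187.0])]
```

View pics/w1.png

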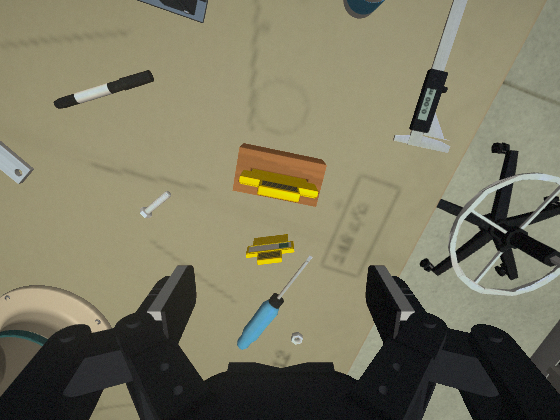

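```bash
python3 - <<'E'
import cv2
a=cv2.imread('pics/w1.png'); cv2.imwrite('pics/crop2.png',cv2.resize(a[135:215,225:335],None,fx=7,fy=7,interpolation=cv2.INTER_CUBIC))
E
```

```text
(no output)
```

View pics/crop2.png

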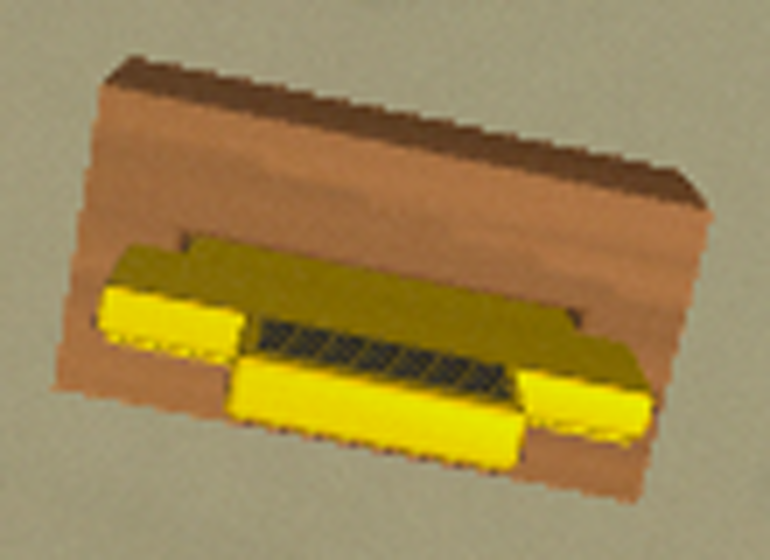

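```bash
python3 - <<'E'
from h import *
np.set_printoptions(precision=4,suppress=True)
T=np.eye(4);E=np.array([[ 0.3246,-0.8976,-0.2983,0.4793],[-0.9458,-0.3072,-0.105,-0.245],[0.0026,0.3162,-0.9487,0.4139],[0,0,0,1.]])
K=np.array([[299.9652,0,280.4948],[0,299.9652,207.4879],[0,0,1]])
for z,c in [(.121,[(240,353),(522,403),(518,468),(228,418)]),(.091,[(103,288),(652,398),(648,440),(98,330)]),(.045,[(100,85),(712,212),(635,500),(55,388)])]:
    P=np.array([onplane(E,K,(x/7+225-.5+.07,y/7+135-.5+.07),z)[:2] for x,y in c])
    d=(P[0]-P[1])+(P[3]-P[2]); w=d/2
    print(z,P.tolist(),P.mean(0),'y heading',np.degrees(np.arctan2(*d[::-1])),np.linalg.norm(w),np.linalg.norm((P[0]-P[3]+P[1]-P[2])/2))
E
```

```text
0.121 [[0.40268045501508726, -0.24913770216386902], [0.40880108536884263, -0.2899580232846792], [0.3993665155659212, -0.2927828263028315], [0.39288555850040524, -0.25042832733133813]] [ 0.4009 -0.2706] y heading 98.61520505292746 0.042062009886810546 0.009832460577226502
0.091 [[0.39786022207760996, -0.22611027921374843], [0.4090653467228713, -0.3138750875796339], [0.40234898424031074, -0.3157912996684675], [0.39113894183494013, -0.22727552085223668]] [ 0.4001 -0.2708] y heading 97.24662360526276 0.08884999315022403 0.006893214037815798
0.045 [[0.42049496221271654, -0.21276429184669687], [0.43429266691930674, -0.32140467111626936], [0.3798114187445623, -0.3277789154784061], [0.3656883626367154, -0.22041942793296093]] [ 0.4001 -0.2706] y heading 97.36537519053398 0.10889847490732178 0.055092325195430156
```

drive_tool([
  [85,0,0,0,-9.8],
  [85,0,0,0,-9.8],
  [85,0,0,0,-9.8],
  [85,0,0,0,-9.8],
  [85,0,0,0,-9.8],
  [85,0,0,0,-9.8],
  [85,0,0,0,-9.8],
  [85,0,0,0,-9.8],
  [85,0,0,0,0],
  [85,0,0,0,0],
])

```text
time_s: 4.03
ee_pos: [0.4003, -0.2733, 0.2711]
ee_rot: [[-0.0, 0.993, 0.121], [0.0, 0.121, -0.993], [-1.0, -0.0, -0.0]]
contact_force: [-0.3, 0.6, 0.9]
gripper_width: 0.0848
```

```bash
python3 - <<'E'
from h import *
np.set_printoptions(precision=4,suppress=True)
s=sensors.observe();R=np.array(s['ee_rot']);print(s['time_s'],s['ee_pos'],s['joint_pos'],np.degrees(np.arctan2(R[1,1],R[0,1])))
print(R.T@(np.array([.4005,-.2707,.091])-s['ee_pos'])*1e3)
p,E,K=snap('wrist','w2'); print(E.tolist())
E
```

```text
4.025 [ 0.4003 -0.2733  0.2711] [-42.5416   6.7252  92.4252  -0.0132  80.873  -49.4669] 6.92738342731027
[180.0694   0.5641  -2.5157]
[[0.9926454242803251, 0.114632666594185, 0.03891546485444374, 0.3904694184645993], [0.12105767044747731, -0.9408037165282763, -0.31659660041196125, -0.19210532613559278], [0.0003195014256094332, 0.3189791822612999, -0.9477616679327932, 0.4126653127893779], [0.0, 0.0, 0.0, 1.0]]
```

View pics/w2.png

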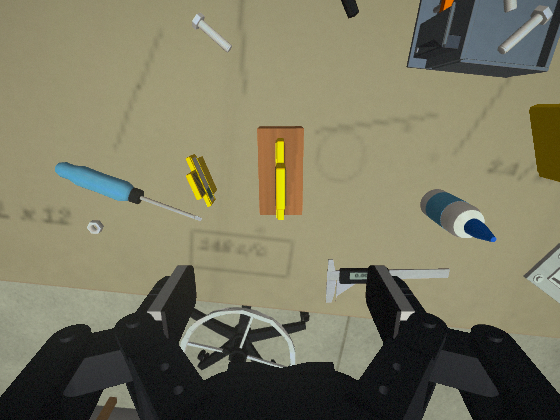

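The wrist view shows the stand and holder upright in the picture at column 280, aligned with the jaws.

drive_tool([
  [85,35,0.5,-2.5,-0.5],
  [85,35,0,0,0],
  [85,35,0,0,0],
  [85,30,0,0,0],
  [85,25,0,0,0],
  [85,15,0,0,0],
  [85,5,0,0,0],
  [85,0,0,0,0],
  [40,0,0,0,0],
  [0,0,0,0,0],
  [0,0,0,0,0],
  [0,0,0,0,0],
  [0,0,0,0,0],
  [0,0,0,0,0],
])

```text
time_s: 5.82
ee_pos: [0.4008, -0.2704, 0.0916]
ee_rot: [[-0.0, 0.991, 0.133], [-0.0, 0.133, -0.991], [-1.0, -0.0, 0.0]]
contact_force: [-2.0, 1.0, 4.7]
gripper_width: 0.0089
```

```bash
python3 - <<'E'
from h import *
s=sensors.observe();R=np.array(s['ee_rot']);print(s['time_s'],s['ee_pos'],s['contact_force'],s['gripper_width'],np.degrees(np.arctan2(R[1,1],R[0,1])))
p,E,K=snap('wrist','w3')
E
```

```text
5.825 [ 0.40084796 -0.27043805  0.09163575] [-2.04016749  0.96830481  4.70065112] 0.008922638064328609 7.634093273739319
```

View pics/w3.png

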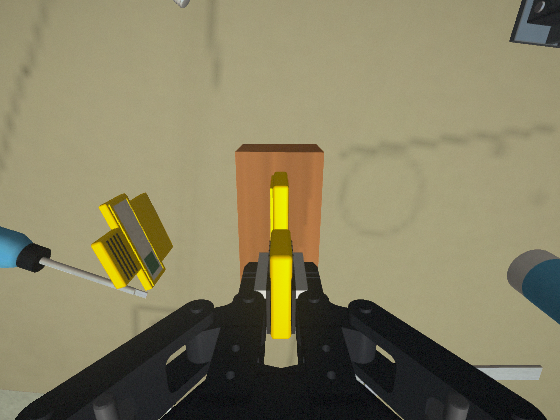

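drive_tool([
  [0,-8,0,0,0],
  [0,-15,0,0,0],
  [0,-20,0,0,0],
  [0,-25,0,0,0],
  [0,-30,0,0,0],
  [0,-30,10,-5,0],
  [0,-30,20,-10,0],
  [0,-25,27,-13,0],
  [0,-15,30,-15,0],
  [0,0,30,-15,0],
  [0,0,27,-12,0],
  [0,0,21,-9,0],
  [0,0,0,0,0],
  [0,0,0,0,0],
])

```text
time_s: 7.62
ee_pos: [0.5534, -0.1704, 0.2891]
ee_rot: [[-0.001, 0.991, 0.133], [-0.0, 0.133, -0.991], [-1.0, -0.001, 0.0]]
contact_force: [-0.8, 0.1, -0.8]
gripper_width: 0.0089
```

```bash
python3 - <<'E'
from h import *
s=sensors.observe();R=np.array(s['ee_rot']);print(s['time_s'],s['ee_pos'],s['contact_force'],s['gripper_width'],np.degrees(np.arctan2(R[1,1],R[0,1])))
p,E,K=snap('wrist','w4'); np.savez('w4.npz',E=E,K=K)
for q in ['slot_mouth','empty_shelf','foot_top','filled_shelf']:
    print(q,[(np.round(d['at'],3).tolist(),round(d['confidence'],2), proj(E,K,d['at']).round().tolist()) for d in vision.pinpoint(p,q)])
E
```

```text
7.625 [ 0.55337032 -0.17036697  0.28908233] [-0.75360583  0.11568177 -0.78038871] 0.008889411250851447 7.614594200875841
slot_mouth [([0.553, -0.064, 0.069], 0.59, [293.0, 84.0])]
empty_shelf [([0.552, -0.065, 0.001], 0.91, [290.0, 88.0])]
foot_top [([0.558, -0.068, 0.042], 0.78, [296.0, 90.0])]
filled_shelf []
```

View pics/w4.png

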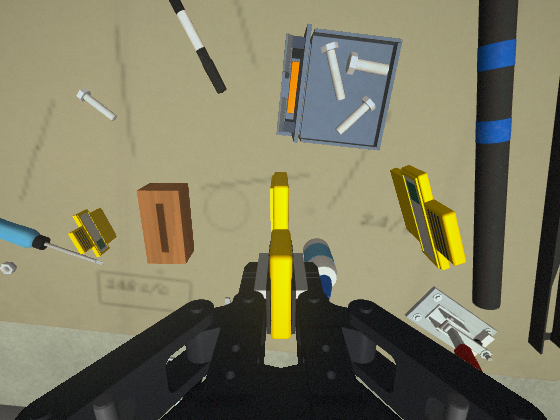

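```bash
python3 - <<'E'
import cv2
a=cv2.imread('pics/w4.png'); cv2.imwrite('pics/crop4.png',cv2.resize(a[20:155,270:410],None,fx=5,fy=5,interpolation=cv2.INTER_CUBIC))
cv2.imwrite('pics/crop4b.png',cv2.resize(a[25:145,270:320],None,fx=5,fy=5,interpolation=cv2.INTER_CUBIC))
E
```

```text
(no output)
```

View pics/crop4.png

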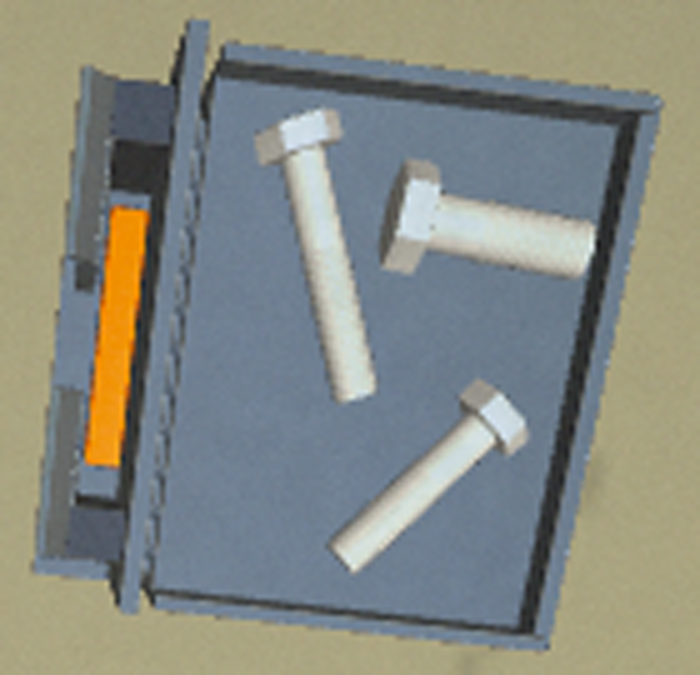

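```bash
cat > m.py <<'E'
from h import *
d=np.load('w4.npz');E=d['E'];K=d['K']
def P(x,y,z,s=5,ox=270,oy=20): return onplane(E,K,((x+.5)/s-.5+ox,(y+.5)/s-.5+oy),z)[:2]
a=P(192,22,.084);b=P(122,606,.084)
w=a-b; print('wall',a,b,np.linalg.norm(w),'yhead',np.degrees(np.arctan2(w[1],w[0])))
a2=P(208,22,.084);b2=P(138,608,.084);print('wall back edge',a2,b2,np.linalg.norm(a2-a))
for n,(u,v) in {'rim R':((660,100),(545,648)),}.items():
    p,q=P(*u,.06),P(*v,.06);w=p-q;print(n,np.degrees(np.arctan2(w[1],w[0])),np.linalg.norm(w))
for z in (.045,):
    p=[P(x,y,z) for x,y in [(112,207),(150,207),(122,466),(86,466)]];print('foot',np.mean(p,0),[np.linalg.norm(p[0]-p[3]),np.linalg.norm(p[0]-p[1])],np.degrees(np.arctan2(*(p[0]-p[3])[::-1])))
for n,c in {'cheek up inner':[(112,141),(168,143)],'cheek lo inner':[(82,503),(132,507)]}.items():
    print(n,[P(*k,.075) for k in c])
E
python3 m.py
```

```text
wall [ 0.55952485 -0.00730132] [ 0.56256103 -0.1238634 ] 0.11660161182041776 yhead 91.49208823301706
wall back edge [ 0.56273141 -0.0068716 ] [ 0.56622607 -0.12382119] 0.003235223122512507
rim R 91.50719305777478 0.11974240499423199
foot [ 0.55445395 -0.06610099] [np.float64(0.057836087979759004), np.float64(0.008853515916864674)] 92.01270010954562
cheek up inner [array([ 0.54671824, -0.02923623]), array([ 0.55855353, -0.02803294])]
cheek lo inner [array([ 0.55065181, -0.10318065]), array([ 0.56207536, -0.10253252])]
```

View pics/crop4b.png

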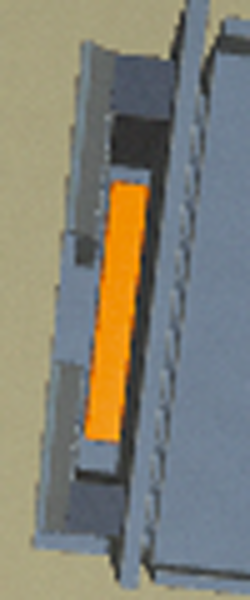

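```bash
python3 - <<'E'
import cv2
a=cv2.imread('pics/w4.png'); cv2.imwrite('pics/crop4c.png',cv2.resize(a[165:345,240:320],None,fx=4,fy=4,interpolation=cv2.INTER_CUBIC))
E
```

```text
(no output)
```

View pics/crop4c.png

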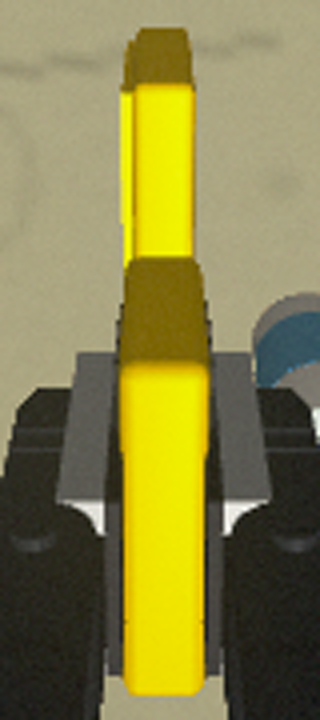

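```bash
python3 - <<'E'
from h import *
np.set_printoptions(precision=2,suppress=True)
T=np.array([[-0.0011,-0.3177,0.9482,-0.1416],[1,0.0001,0.0012,0.0001],[-0.0004,0.9482,0.3177,-0.0818],[0,0,0,1]])
K=np.array([[299.9652,0,280.4948],[0,299.9652,207.4879],[0,0,1]])
def f(cx,cy,X):
    u=(cx+.5)/4-.5+240;v=(cy+.5)/4-.5+165
    d=T[:3,:3]@np.linalg.inv(K)@np.array([u,v,1]);o=T[:3,3];return (o+d*(X-o[0])/d[0])*1e3
X=-.0294
print('tab top',f(120,363,X),f(210,363,X),f(124,695,X),f(206,695,X))
X=.0006
print('body top far edge',f(135,84,X),f(194,84,X),'visible near',f(135,258,X),f(194,258,X))
E
```

```text
tab top [-29.4   -4.28 -23.16] [-29.4    5.1  -23.16] [-29.4   -4.29  19.57] [-29.4    5.18  19.57]
body top far edge [  0.6   -3.2  -45.41] [  0.6    4.   -45.41] visible near [  0.6   -3.36 -22.46] [  0.6    4.19 -22.46]
```

drive_tool([
  [0,0,0,0,3],
  [0,0,0,0,3],
  [0,0,1,-20,0],
  [0,0,1,-28,0],
  [0,0,1,-28,0],
  [0,15,0.9,-17.6,0],
  [0,25,0,-10,0],
  [0,25,0,0,0],
  [0,25,0,0,0],
  [0,17,0,0,0],
  [0,10,0,0,0],
  [0,0,0,0,0],
  [0,0,0,0,0],
])

```text
time_s: 9.5
ee_pos: [0.5555, -0.0665, 0.1729]
ee_rot: [[0.001, 1.0, 0.028], [-0.0, 0.028, -1.0], [-1.0, 0.001, 0.0]]
contact_force: [0.3, -0.3, -1.2]
gripper_width: 0.0091
```

```bash
python3 - <<'E'
from h import *
s=sensors.observe();R=np.array(s['ee_rot']);print(s['time_s'],s['ee_pos'],s['contact_force'],s['gripper_width'],np.degrees(np.arctan2(R[1,1],R[0,1])))
for n in ['scene','side','wrist']:
    p,E,K=snap(n,n+'5'); np.savez(n+'5.npz',E=E,K=K); a=p['frame'][...,::-1]
    c=proj(E,K,[.555,-.066,.09]).astype(int); c=np.maximum(c,60); print(n,c)
    cv2.imwrite(f'pics/{n}5c.png',cv2.resize(a[c[1]-60:c[1]+60,c[0]-60:c[0]+60],None,fx=5,fy=5,interpolation=cv2.INTER_CUBIC))
E
```

```text
9.5 [ 0.55545692 -0.06646491  0.17287198] [ 0.30825538 -0.33746133 -1.2154572 ] 0.009088999565375473 1.6287702568832882
scene [327 248]
side [274 213]
wrist [279 214]
```

View pics/scene5c.png

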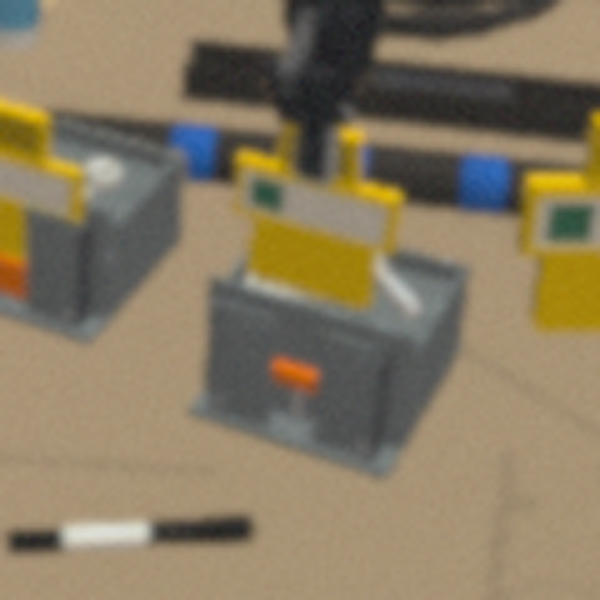

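View pics/side5c.png

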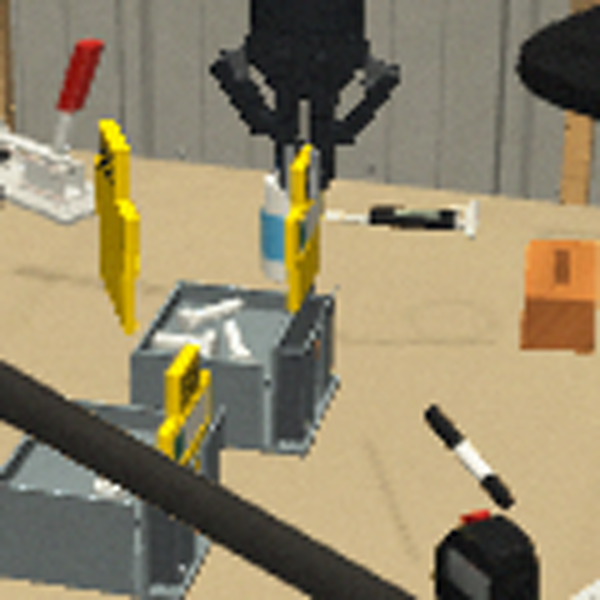

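View pics/wrist5.png

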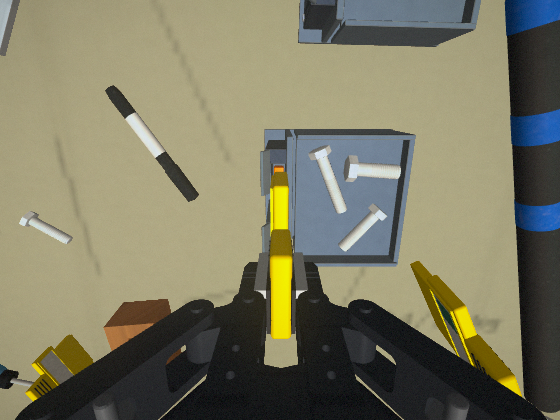

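```bash
python3 - <<'E'
import cv2
a=cv2.imread('pics/wrist5.png'); cv2.imwrite('pics/crop5.png',cv2.resize(a[120:280,250:330],None,fx=5,fy=5,interpolation=cv2.INTER_CUBIC))
E
```

```text
(no output)
```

View pics/crop5.png

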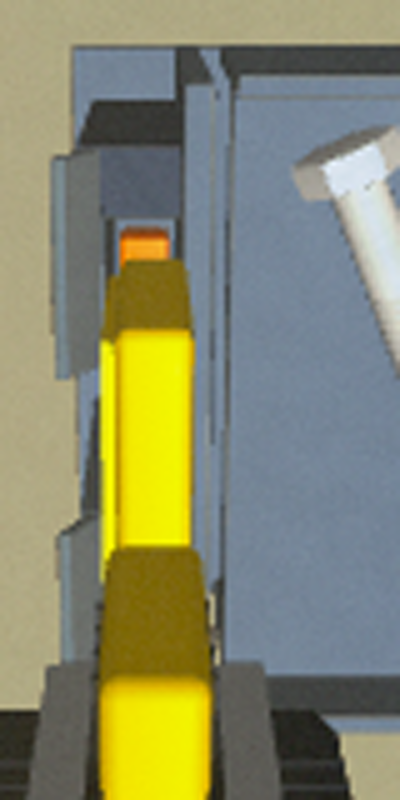

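```bash
python3 - <<'E'
from h import *
np.set_printoptions(precision=2,suppress=True)
T=np.array([[-0.0011,-0.3177,0.9482,-0.1416],[1,0.0001,0.0012,0.0001],[-0.0004,0.9482,0.3177,-0.0818],[0,0,0,1]])
K=np.array([[299.9652,0,280.4948],[0,299.9652,207.4879],[0,0,1]])
def f(cx,cy,z):
    X=.1729-z
    u=(cx+.5)/5-.5+250;v=(cy+.5)/5-.5+120
    d=T[:3,:3]@np.linalg.inv(K)@np.array([u,v,1]);o=T[:3,3];return (o+d*(X-o[0])/d[0])*1e3
print('wall',f(185,85,.084),f(190,300,.084),f(193,520,.084))
print('cheek',f(100,145,.075),f(182,145,.075),f(104,218,.075),f(180,218,.075))
print('foot far',f(120,230,.045),f(169,230,.045))
E
```

```text
wall [ 88.9    4.95 -60.71] [ 88.9    5.96 -27.69] [88.9   6.76  9.45]
cheek [ 97.9   -8.23 -50.62] [ 97.9    4.73 -50.62] [ 97.9   -7.71 -39.03] [ 97.9    4.48 -39.03]
foot far [127.9   -5.82 -31.49] [127.9    3.05 -31.49]
```

drive_tool([
  [0,0,-0.6,-0.4,-0.6],
  [0,5,0,0,0],
  [0,4,0,0,0],
  [0,3,0,0,0],
  [0,3,0,0,0],
  [0,3,0,0,0],
  [0,3,0,0,0],
  [0,0,0,0,0],
  [0,0,0,0,0],
])

```text
time_s: 10.78
ee_pos: [0.5545, -0.0661, 0.1514]
ee_rot: [[0.0, 0.999, 0.039], [-0.0, 0.039, -0.999], [-1.0, 0.0, 0.0]]
contact_force: [-1.3, 0.5, -0.9]
gripper_width: 0.009
```

```bash
python3 - <<'E'
from h import *
s=sensors.observe();R=np.array(s['ee_rot']);print(s['time_s'],s['ee_pos'],s['contact_force'],s['moment'],s['gripper_width'],np.degrees(np.arctan2(R[1,1],R[0,1])))
p,E,K=snap('wrist','wrist6');a=p['frame'][...,::-1]
cv2.imwrite('pics/crop6.png',cv2.resize(a[120:280,230:350],None,fx=4,fy=4,interpolation=cv2.INTER_CUBIC))
E
```

```text
10.775 [ 0.55447907 -0.06605628  0.15137363] [-1.31282639  0.51272924 -0.88122354] [-0.0065625   0.01756154 -0.01828639] 0.008994102403686973 2.2248301697857165
```

View pics/crop6.png

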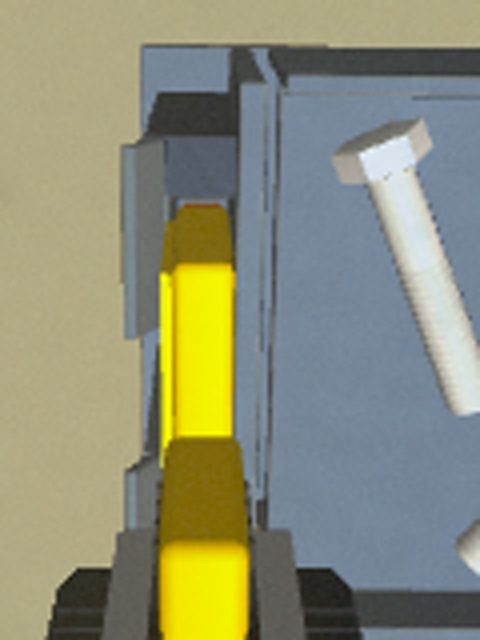

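drive_tool([
  [0,3,0,0,0],
  [0,3,0,0,0],
  [0,3,0,0,0],
  [0,3,0,0,0],
  [0,3,0,0,0],
  [0,3,0,0,0],
  [0,3,0,0,0],
  [0,2,0,0,0],
  [0,0,0,0,0],
])

```text
time_s: 11.95
ee_pos: [0.5543, -0.066, 0.1281]
ee_rot: [[-0.0, 0.999, 0.039], [-0.0, 0.039, -0.999], [-1.0, -0.0, -0.0]]
contact_force: [0.2, 0.8, -0.5]
gripper_width: 0.0087
```

Origin is about 51 mm up with no contact force. Now I'll feel for the foot, which should be about 6 mm lower.

drive_tool([
  [0,2,0,0,0],
  [0,2,0,0,0],
  [0,1,0,0,0],
  [0,1,0,0,0],
  [0,1,0,0,0],
  [0,1,0,0,0],
  [0,0,0,0,0],
  [0,0,0,0,0],
])

```text
time_s: 12.95
ee_pos: [0.5544, -0.0661, 0.1206]
ee_rot: [[0.0, 0.999, 0.039], [-0.0, 0.039, -0.999], [-1.0, 0.0, 0.0]]
contact_force: [-1.3, 0.8, 2.7]
gripper_width: 0.009
```

drive_tool([
  [0,1,0,0,0],
  [0,1,0,0,0],
  [0,1,0,0,0],
  [0,0,0,0,0],
  [0,0,0,0,0],
])

```text
time_s: 13.58
ee_pos: [0.5545, -0.0661, 0.1174]
ee_rot: [[0.0, 0.999, 0.039], [-0.0, 0.039, -0.999], [-1.0, 0.0, 0.0]]
contact_force: [-1.6, -0.0, 4.3]
gripper_width: 0.0092
```

drive_tool([
  [0,1,0,0,0],
  [0,1,0,0,0],
  [0,1,0,0,0],
  [0,0,0,0,0],
  [0,0,0,0,0],
])

```text
time_s: 14.2
ee_pos: [0.5545, -0.0661, 0.1144]
ee_rot: [[0.0, 0.999, 0.039], [-0.0, 0.039, -0.999], [-1.0, 0.0, 0.0]]
contact_force: [-0.9, 0.2, 5.9]
gripper_width: 0.0091
```

drive_tool([
  [0,1,0,0,0],
  [0,1,0,0,0],
  [0,0,0,0,0],
  [0,0,0,0,0],
])

```text
time_s: 14.7
ee_pos: [0.5545, -0.0661, 0.1126]
ee_rot: [[0.0, 0.999, 0.039], [-0.0, 0.039, -0.999], [-1.0, 0.0, 0.0]]
contact_force: [-0.5, 1.2, 5.8]
gripper_width: 0.0092
```

drive_tool([
  [0,0.5,0,0,0],
  [0,0.5,0,0,0],
  [0,0,0,0,0],
  [0,0,0,0,0],
])

```text
time_s: 15.2
ee_pos: [0.5545, -0.0661, 0.1117]
ee_rot: [[0.001, 0.999, 0.039], [-0.0, 0.039, -0.999], [-1.0, 0.001, 0.0]]
contact_force: [-2.5, 0.6, 5.9]
gripper_width: 0.0087
```

drive_tool([
  [0,0.5,0,0,0],
  [0,0,0,0,0],
  [0,0,0,0,0],
])

```text
time_s: 15.58
ee_pos: [0.5546, -0.066, 0.1116]
ee_rot: [[0.001, 0.999, 0.039], [-0.0, 0.039, -0.999], [-1.0, 0.001, 0.0]]
contact_force: [-2.0, 1.1, 9.0]
gripper_width: 0.0091
```

drive_tool([
  [0,0.5,0,0,0],
  [0,0,0,0,0],
  [0,0,0,0,0],
])

```text
time_s: 15.95
ee_pos: [0.5545, -0.0661, 0.1116]
ee_rot: [[0.001, 0.999, 0.039], [-0.0, 0.039, -0.999], [-1.0, 0.001, 0.0]]
contact_force: [-3.0, 1.0, 11.1]
gripper_width: 0.0091
```

The TCP has stopped at 0.1116 m, exactly the predicted home height, while the force rises, so the shoulders are on the cheeks. I'll press a little firmer.

drive_tool([
  [0,0.7,0,0,0],
  [0,0.7,0,0,0],
  [0,0.6,0,0,0],
  [0,0,0,0,0],
  [0,0,0,0,0],
  [0,0,0,0,0],
])

```text
time_s: 16.7
ee_pos: [0.5546, -0.0661, 0.1115]
ee_rot: [[0.002, 0.999, 0.039], [-0.001, 0.039, -0.999], [-1.0, 0.002, 0.001]]
contact_force: [-5.3, 1.8, 22.9]
gripper_width: 0.0091
```

```bash
python3 - <<'E'
from h import *
s=sensors.observe();R=np.array(s['ee_rot']);print(s['time_s'],s['ee_pos'],s['contact_force'],s['moment'],s['gripper_width'])
for n in ['scene','side','wrist']:
    p,E,K=snap(n,n+'7'); a=p['frame'][...,::-1]
    if n!='scene': print([(np.round(d['at'],4).tolist(),round(d['confidence'],2)) for d in vision.pinpoint(p,'label_holder')])
    c=proj(E,K,[.555,-.066,.09]).astype(int) if n!='wrist' else [280,200]
    cv2.imwrite(f'pics/{n}7c.png',cv2.resize(a[c[1]-60:c[1]+60,c[0]-60:c[0]+60],None,fx=5,fy=5,interpolation=cv2.INTER_CUBIC))
E
```

```text
16.7 [ 0.55460518 -0.06605903  0.11148153] [-5.32512307  1.8054419  22.86837914] [ 0.30661314  1.23243768 -0.02935616] 0.009119134685615317
[([0.7352, -0.1969, -0.0004], 0.79), ([0.2989, -0.2884, 0.001], 0.7), ([0.5541, -0.0644, 0.0362], 0.47)]
[([0.5598, -0.0663, 0.0353], 0.87), ([0.2978, -0.2917, 0.0033], 0.87)]
```

View pics/scene7c.png

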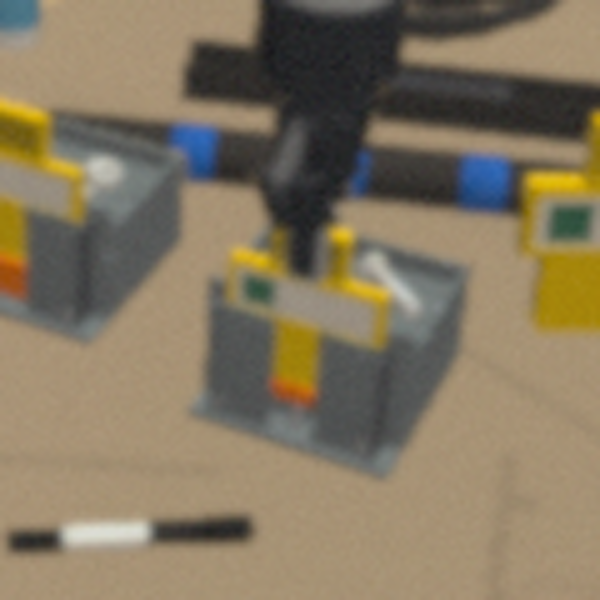

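View pics/side7c.png

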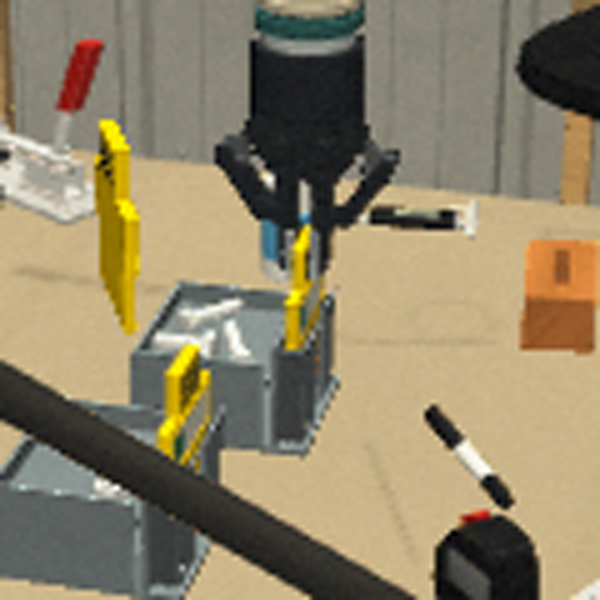

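View pics/wrist7c.png

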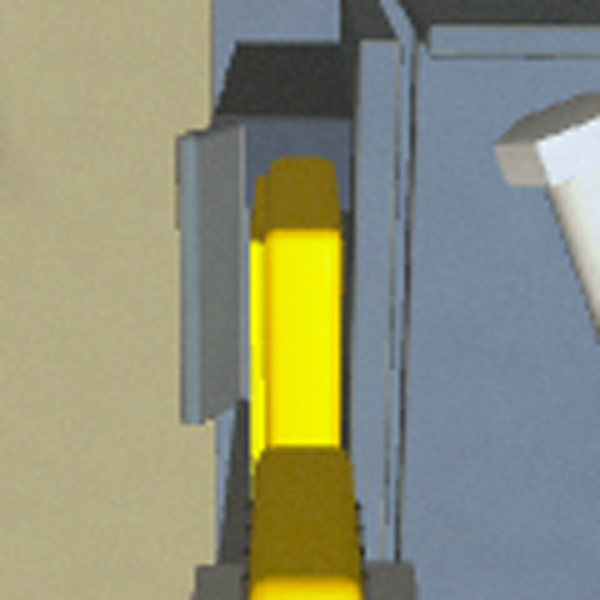

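The holder sits on the cheeks just like the fitted twin, at about (305,260) in the scene crop. Its card faces outward and it is centred in the slot in the wrist view.

```bash
python3 - <<'E'
from h import *
print(order.job_done())
s=sensors.observe();print(s['time_s'],s['ee_pos'],s['contact_force'],s['gripper_width'])
E
```

```text
the job is handed in; nothing more can be done
None
the job is handed in; nothing more can be done
```

The middle-sized holder is now in the shelf with the bolts, card facing outward. I handed the job in at about 17 s, with the gripper still holding the holder pressed down. No verdict was reported, so the result rests on my own checks.

- **Insertion:** I gripped the tab across its 10 mm, lifted the holder out of the stand and lowered it into the slot in small steps. It met the sprung foot at the expected height, and the push-back rose from about 3 N to 6 N as I pressed further.
- **Seating:** At TCP z = 0.1116 m the tool stopped going down while the force kept rising. That is the height I predicted for fully home (holder origin about 35 mm up). The final push was about 23 N upward on the tool, and grip opening was steady at 9.1 mm.
- **Pictures:** In the last scene and side views the holder sits like the one in the filled shelf. It is centred in the slot, and the marker and tape measure look unmoved. The bottle is partly behind the gripper but looks upright.
- **Disagreements:**
  - The wrist-camera network put the holder's x at 0.560 m, while the side camera gave 0.554 m. The tool's own x reading and my slot measurement both gave about 0.555 m, so I took 0.560 as a network error.
  - Two readings of the shelf's heading differed by about 1.5°. I used a value in between, well inside the allowed 0.12 rad.

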